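Zero the battery tester, then hold the heavier pack on its contacts

ROBOT

A 6-joint arm with a two-finger parallel gripper is mounted at the origin on the work surface. World frame = base frame: x ahead of the robot, y to its left, z up, the work surface at z = 0. Lengths are in m, angles in rad, forces in N, time in s.
With the tool pointing down it reaches from about 0.275 to 0.975 m from the base axis. Payload 8.4 kg.
Tool frame: the origin (TCP) lies between the finger pads; the fingertips stand 17 mm ahead of it and the grasp point (between the pads) lies 2 mm behind it; y points along the fingers, z is the direction in which the jaws open and shut, and the axes are right-handed (so a half turn about y gives the same grasp; the last joint's range is limited). The gripper opens to 92 mm and grips with 3 to 60 N. Pads are 20 mm wide; open, the fingers measure 128 mm over their backs; the gripper's body (75 mm by 189 mm) begins 69 mm behind the grasp point.
Start: joints at [1.289, 0.353, 1.633, -0, 1.155, -0.002], TCP at [0.173, 0.601, 0.232] pointing down, gripper open.
Joint ranges: [-2.63, 2.63], [-0.92, 2.1], [0.06, 2.66], [-1.3, 4.44], [0, 2.69], [-3.02, 3.02]. Speed limits (rad/s): [2.22, 2.22, 2.79, 3.14, 3.14, 3.14].

INTERFACE

Orientations are given as a rotation vector (axis times angle).
In Python, from plant import env gives the robot as it stands.
- The arm moves only by the shell command python3 -m creep 'ROWS'. ROWS is JSON, a list that holds one entry, the list of rows, each a list of 7 numbers: the shift along the tool's x, y, z in cm, then the turn, a rotation vector about the tool's x, y, z in rad, then the opening, from -1 (shut) to 1 (fully open). A call has 1 to 8 rows; each row shifts and turns the commanded pose from where the row before left it, along the tool's axes as they then stand; what a row does not reach is not made up. A row lasts 1/10 s, in which the tool goes at most 50 mm and 8.59 degrees, less where a joint would pass 70% of its speed; a pose out of reach is approached as far as the arm can. A call with a gripper value outside its range is refused whole. The fingers move at their own pace and stop on an object; the grip force is fixed at half the most. Time passes only in rows, so rows that do not move let the fingers close. It gives the time, the measured TCP pose, the force and the opening at its end, in the units of the state.
- env.state(): the state, without advancing time (a new reading comes with each control period).
- env.get_image(name): name is "scene" or "top" or "wrist"; returns (picture, depth): 400x640x3 uint8, red, green, blue; 400x640 float32, m along the optical axis (not along the pixel's ray), 0 where there is no reading.
- env.camera_params(name): a dict with "fx", "fy", "cx", "cy" (pixels), "D" ([k1, k2, p1, p2, k3] as OpenCV has them; the pictures are not rectified), "rvec" (rotation vector, rad) and "tvec" (3), from world to camera coordinates, as OpenCV has them; the wrist camera has in their place "hand_eye" (4x4, takes a point from camera to tool coordinates, whose origin is the TCP and whose axes are the tool frame's). Camera axes: x right, y down, z forward; pixel columns grow to the right and rows downward; lengths in m; the calibration is good to about 2 mm. A picture is of the moment at which its call begins: read the wrist's pose just before it. camera_params takes no time and is no camera call.
- env.sign_off(): hands the job in, once; it reports no verdict.
The state is a dict: "t": time; "joints": joint angles; "dq": joint speeds; "joint_torque": joint torques, N m; "tcp_pos": TCP position; "tool_rot": TCP orientation; "force": force on the tool from outside, world axes, zero at the start; "wrist_torque": the same for the moment, N m; "opening": opening from 0.0 (shut) to 1.0 (fully open).
Only numpy, scipy, OpenCV 4.12 (cv2) and the standard library are available. Lean on these libraries where they do the work, as an engineer would, in place of code of your own. Each camera call takes 0.05 s, during which the arm holds its last target. There are 200 camera calls.

TASK

First zero the battery tester: turn its adjusting knob until the meter needle stands on the zero mark. Then, of the two packs in the charger, which share one shell though one holds twice the cells, lift each clear in turn to feel which is the heavier; leave the lighter standing upright in a bay of the charger, stand the heavier upright in the tester's nest and press it firmly down onto the sprung contacts. Finish while still holding the heavier pack pressed down there, the knob left at zero and the other things on the bench where they were.

Things in the scene. Friction and masses are not known exactly. Their poses are not given: they have to be found in the camera images.
- zero_knob (a joint): zero-adjust knob of the tester, rad; 0 = needle on the zero mark, positive = turned clockwise seen from above (it starts positive, 0.5 to 1.3, so it must be turned anticlockwise by that much). It can turn from -0.7 to 1.6 and stays where it is left (friction about 0.03 N m). The needle turns 0.6 rad per rad of the knob, the same way round; within 0.1 rad of the knob counts as zero
- knob_grip (a point): grip point of the black zero-adjust knob, on its vertical axis, 24 mm above the tester's flat top (the top is 70 mm above the bench). The knob is a round skirt 40 mm across and 7 mm high carrying a straight grip bar 38 mm long, 13 mm thick, whose top is 32 mm above the tester's top. x of this frame runs along the bar and turns with it (to be gripped across the bar, along y); z is up
- needle_tip (a point): tip of the black meter needle, 54 mm from its pivot, just above the white meter face in the tester's top. It moves only with the knob; it starts clockwise (up-scale) of the zero mark
- zero_mark (a point): the zero mark on the meter face: the thick long stroke at the left end of the scale as the robot's side sees it, 54 mm from the needle's pivot. The needle tip stands over it when zeroed
- tester: battery tester, fixed to the bench: a grey console with a yellow lower half, 200 mm in x, 300 mm in y, 70 mm high. Origin at the centre of its underside; its own x points away from the robot's side at yaw 0, z up. The nest is at its own -y end, the meter and knob at the other end
- nest (a point): centre of the nest's mouth, level with the tester's top (70 mm above the bench), frame parallel to the tester's. The nest is a rectangular well 56 mm in x by 78 mm in y with upright walls, under a flared collar that rises about 5 mm above the top; 20 mm deep to the lowest place of the pack's foot. A pack stands in it with its x along the tester's x (either way round) and with 5 mm to spare on each side
- contacts: sprung contact block (black with brass strips, 44 by 66 mm) in the nest; origin at the centre of its top face, 6 mm below the tester's top when free. It sinks straight down up to 8 mm (14 mm below the tester's top): about 3 N to start, 13 N at the bottom, where it stops hard. A pack's weight alone sinks it under 2 mm. It must be held down more than 5 mm (about 9 N)
- charger: white two-bay charger, fixed to the bench, 94 mm in x, 217 mm in y, 45 mm high, origin at the centre of its underside, z up
- bay_1 (a point): centre of the floor of the charger's bay at its own +y end, 28 mm above the bench, frame parallel to the charger's. Each bay is a rectangular well 58 mm in x by 80 mm in y and 17 mm deep; the packs stand in the bays with their x along the charger's x, at 105 mm from each other
- bay_2 (a point): the same for the bay at the charger's own -y end
- pack_1_center (a point): centre (half-way up) of one battery pack: grey upright block 46 mm thick (x), 68 mm wide (y), 90 mm high, z up, contacts on its foot. Starts upright in a bay, foot 28 mm above the bench. Grip it across the 46 mm about 20 to 25 mm below its top, so that the top does not jam between the fingers' roots
- pack_2_center (a point): the same for the other pack
- pack_1: that first pack, origin at the centre of its foot, 45 mm below its centre. The two packs look the same and fit either way round; one weighs 0.25 to 0.29 kg, the other 0.44 to 0.52 kg, and which is which is not told
- pack_2: that second pack, origin at the centre of its foot, 45 mm below its centre
- screwdriver: bystander: screwdriver 190 mm long lying on the bench on the far side
- wipes: bystander: closed tub 84 mm across, 130 mm high, off to the right (-y)
- tape: bystander: roll of tape 90 mm across, 24 mm high, off to the left (+y)
Things that resemble listed ones, but are neither listed nor needed, are in the scene too. Leave any green or orange look-alike of the pack_1 alone.

How it is judged:
By the outcome, as a careful person would: the job done as asked, in the order asked, and still so for the second after the job is handed in, while the arm keeps its last pose, push and grip.
It also fails if it takes over 72 s, if anything falls off the work surface, if the arm or the gripper's body presses on something with over 40 N, if the wrist force passes 120 N, or if a joint passes its speed limit or range.

## Working session

There is one attempt and no reset: what is moved stays moved. The work goes in short steps, Python scripts to look and compute and a shell command to move; the robot and the scene stay as the last step left them, time stands still between calls to the robot, and variables do not carry over. Pictures are saved under pics/ and viewed, about 8 in all and at most 12, crops included, and the job is handed in when it is done.

```bash
ls; mkdir -p pics
python3 - <<'E'
from plant import env
import cv2,numpy as np
s=env.state();print(s)
for n in("top","scene"):
    p,d=env.get_image(n);cv2.imwrite(f"pics/{n}0.png",p[:,:,::-1]);np.savez(f"pics/{n}0.npz",p=p,d=d)
    print(n,env.camera_params(n))
print(env.camera_params("wrist"))
E
```

```text
pics
{'t': 0.0, 'joints': array([ 1.28858215e+00,  3.53632254e-01,  1.63414371e+00,  1.31121863e-05,
        1.15518519e+00, -2.38931246e-03]), 'dq': array([ 0.00021133, -0.00083998, -0.00027429, -0.00101955, -0.00071494,
        0.00177413]), 'joint_torque': array([ 6.54232917e-04, -5.93836498e+01, -3.34212220e+01,  7.00174668e-02,
        2.33326410e-02, -1.53415758e-04]), 'tcp_pos': array([0.17247432, 0.60023628, 0.23086951]), 'tool_rot': array([-1.56096778,  0.21985149, -0.21952706]), 'force': array([ 0.01636005, -0.01522753, -0.11233388]), 'wrist_torque': array([ 0.00815654, -0.00521605,  0.03061758]), 'opening': 1.0028824034887698}
top {'fx': 504.948778801045, 'fy': 504.948778801045, 'cx': 319.51314093753336, 'cy': 192.42256714821127, 'D': array([-0.09951554,  0.        ,  0.        ,  0.        ,  0.        ]), 'rvec': array([ 2.20147403, -2.1783221 ,  0.07172798]), 'tvec': array([-0.0280093 ,  0.5811607 ,  1.51521789])}
scene {'fx': 417.8398832740106, 'fy': 417.8398832740106, 'cx': 320.0565157765893, 'cy': 205.1881666681857, 'D': array([-0.06258396,  0.        ,  0.        ,  0.        ,  0.        ]), 'rvec': array([ 1.61700047,  1.98460659, -0.76536353]), 'tvec': array([ 0.11122758, -0.35622434,  1.70443487])}
{'fx': 334.47025186914834, 'fy': 334.47025186914834, 'cx': 321.13747555184824, 'cy': 202.4067073562846, 'D': array([0.00544109, 0.        , 0.        , 0.        , 0.        ]), 'hand_eye': array([[ 1.78000206e-04,  9.71285972e-01,  2.37914962e-01,
        -6.74180769e-02],
       [ 8.16282635e-04, -2.37915028e-01,  9.71285629e-01,
        -1.52578816e-01],
       [ 9.99999651e-01,  2.13168101e-05, -8.35192796e-04,
         4.92505792e-05],
       [ 0.00000000e+00,  0.00000000e+00,  0.00000000e+00,
         1.00000000e+00]])}
```

View pics/top0.png

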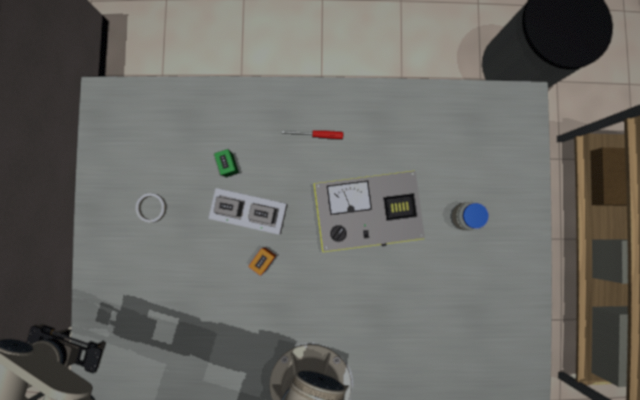

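The top view shows the charger with two grey packs at about (228,206) and (263,214). The tester is centred near (369,211), with the knob at (338,233), meter pivot at (351,209) and nest at (400,207). I'll enlarge this next.

```bash
cat > h.py <<'E'
import numpy as np,cv2
from plant import env
from scipy.spatial.transform import Rotation as R
def ray(n,uv,z,st=None):
    """world point on plane z seen at pixels uv (N,2)"""
    c=env.camera_params(n);K=np.array([[c['fx'],0,c['cx']],[0,c['fy'],c['cy']],[0,0,1]])
    q=cv2.undistortPoints(np.array(uv,float).reshape(-1,1,2),K,c['D']).reshape(-1,2)
    q=np.c_[q,np.ones(len(q))]
    if n=="wrist":
        H=c['hand_eye'];T=R.from_rotvec(st['tool_rot']).as_matrix()
        M=T@H[:3,:3];o=T@H[:3,3]+st['tcp_pos']
    else:
        M=R.from_rotvec(c['rvec']).as_matrix().T;o=-M@c['tvec']
    D=q@M.T
    return o+D*((np.broadcast_to(z,len(q))-o[2])/D[:,2])[:,None]
E
python3 - <<'E'
import cv2,numpy as np
p=np.load("pics/top0.npz")['p'][:,:,::-1]
c=cv2.resize(p[165:260,200:435],None,fx=3.4,fy=3.4,interpolation=cv2.INTER_CUBIC);cv2.imwrite("pics/crop1.png",c)
from h import *
print(ray("top",[[338,233],[351,209],[400,207],[228,206],[263,214],[369,211]],[.1,.07,.07,.118,.118,.07]))
E
```

```text
[[ 0.46036746 -0.0759016   0.1       ]
 [ 0.53043983 -0.11458272  0.07      ]
 [ 0.53773706 -0.25874663  0.07      ]
 [ 0.53362732  0.23809339  0.118     ]
 [ 0.51206841  0.13788585  0.118     ]
 [ 0.52510521 -0.16746143  0.07      ]]
```

View pics/crop1.png

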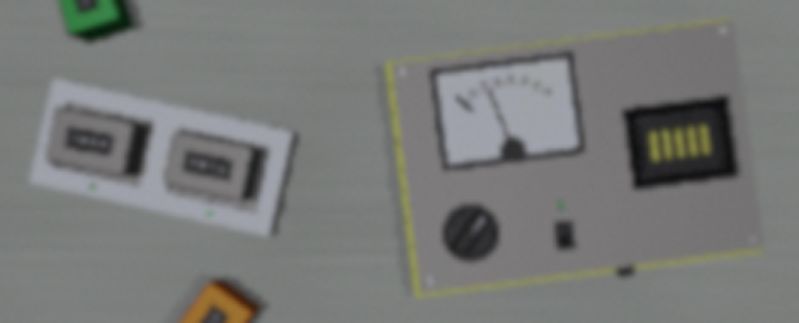

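The crop shows the tester corners, pivot (513,148), needle tip (487,92), zero stroke (464,103) and knob (470,233), whose pointer runs toward (487,217). I'll work out the poses and the first move.

```bash
cat >> h.py <<'E'
def goto(p=None,yaw=None,s=None):
    """print total cm shift in tool axes (as they stand now) and turn about tool y (tool x heading -> yaw)"""
    s=s or env.state();T=R.from_rotvec(s['tool_rot']).as_matrix()
    h=np.arctan2(T[1,0],T[0,0])
    print("t",round(s['t'],2),"tcp",s['tcp_pos'].round(4),"heading",h.round(3),"ydown",T[:,1].round(3),"F",s['force'].round(2),"M",s['wrist_torque'].round(2),"op",round(s['opening'],3),"j",s['joints'].round(2))
    if p is not None: print("shift cm",(T.T@(np.array(p)-s['tcp_pos'])*100).round(2))
    if yaw is not None: print("turn y",round(-((yaw-h+np.pi/2)%np.pi-np.pi/2),3))
E
python3 - <<'E'
from h import *
f=lambda a:np.array(a,float)/3.4+[200,165]
T=ray("top",f([[388,63],[731,22],[762,248],[416,297]]),.07)
ya=T[0]-T[1]+T[3]-T[2];print("tester",T.mean(0),"yaw",np.arctan2(-ya[0],ya[1]))
C=ray("top",f([[52,80],[297,131],[272,236],[30,184]]),.045)
ya=C[0]-C[1]+C[3]-C[2];print("charger",C.mean(0),"yaw",np.arctan2(-ya[0],ya[1]))
P=ray("top",f([[89,141],[208,164]]),.118);print("packs",P)
m=ray("top",f([[513,148],[487,92],[464,103]]),.072);a=[np.arctan2(*(m[i]-m[0])[1::-1]) for i in(1,2)];print(m,a,(a[1]-a[0])/.6)
k=ray("top",f([[470,233],[470,235],[486,218]]),.1);d=k[2]-k[1];b=np.arctan2(d[1],d[0]);print("knob",k[0],"bar",b)
goto([*k[0,:2]-[.0,0],.25],b)
E
```

```text
tester [ 0.52448789 -0.16776718  0.07      ] yaw 0.13927945789744434
charger [0.52083547 0.19172004 0.045     ] yaw -0.19573103401056924
packs [[0.53222825 0.24328342 0.118     ]
 [0.51417654 0.14310545 0.118     ]]
[[ 0.53175099 -0.11410007  0.072     ]
 [ 0.57982403 -0.091333    0.072     ]
 [ 0.57011126 -0.07157     0.072     ]] [np.float64(0.4422998394489673), np.float64(0.8369013534110623)] 0.6576691899368251
knob [ 0.45886095 -0.07658881  0.1       ] bar -0.7470524709386296
t 0.1 tcp [0.1725 0.6003 0.231 ] heading -0.28 ydown [-0.    -0.001 -1.   ] F [ 0.37 -0.02 -0.31] M [-0.01  0.03  0.01] op 1.0 j [ 1.29  0.35  1.63  0.    1.16 -0.  ]
shift cm [ 46.22  -1.84 -57.15]
turn y 0.467
```

```bash
python3 -m creep '[[[2.9,-0.1,-3.6,0,0,0,1],[2.9,-0.1,-3.6,0,0,0,1],[2.9,-0.1,-3.6,0,0,0,1],[2.9,-0.1,-3.6,0,0,0,1],[2.9,-0.1,-3.6,0,0,0,1],[2.9,-0.1,-3.6,0,0,0,1],[2.9,-0.1,-3.6,0,0,0,1],[2.9,-0.1,-3.6,0,0,0,1]]]'
python3 -m creep '[[[2.9,-0.1,-3.6,0,0,0,1],[2.9,-0.1,-3.6,0,0,0,1],[2.9,-0.1,-3.6,0,0,0,1],[2.9,-0.1,-3.6,0,0,0,1],[2.9,-0.1,-3.6,0,0,0,1],[2.9,-0.1,-3.6,0,0,0,1],[2.9,-0.1,-3.6,0,0,0,1],[0,0,0,0,0,0,1]]]'
python3 - <<'E'
from h import *
import pickle
goto([.4589,-.0766,.25],-.747)
s=env.state();p,d=env.get_image("wrist");pickle.dump((s,p,d),open("pics/w1.pkl","wb"));cv2.imwrite("pics/w1.png",p[:,:,::-1])
E
```

```text
t: 0.9
tcp_pos: [0.3162, 0.258, 0.2395]
tool_rot: [-1.56, 0.219, -0.219]
force: [1.4, 0.7, -0.5]
opening: 1.002
t: 1.7
tcp_pos: [0.4433, -0.0427, 0.2467]
tool_rot: [-1.561, 0.222, -0.224]
force: [0.1, -0.7, 0.1]
opening: 1.003
t 1.7 tcp [ 0.4433 -0.0427  0.2467] heading -0.284 ydown [ 0.001 -0.001 -1.   ] F [ 0.13 -0.66  0.07] M [ 0.02 -0.01 -0.02] op 1.003 j [-0.1   0.05  1.98 -0.    1.11 -1.38]
shift cm [ 2.45 -0.32 -2.81]
turn y 0.463
```

View pics/w1.png

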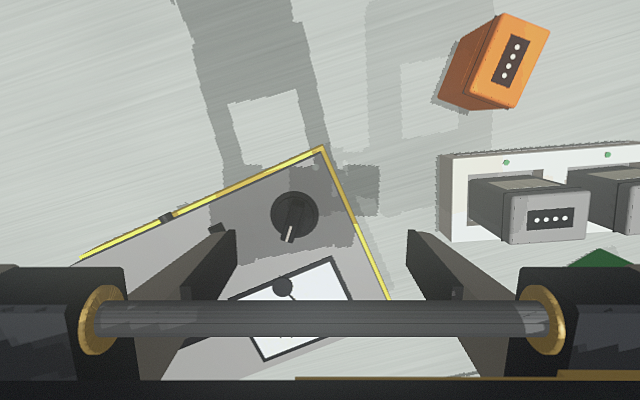

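Run:
```python
import pickle,cv2
s,p,d=pickle.load(open("pics/w1.pkl","rb"))
cv2.imwrite("pics/w1c.png",cv2.resize(p[180:310,225:355,::-1],None,fx=4.5,fy=4.5,interpolation=cv2.INTER_CUBIC))
```

```text
(no output)
```

View pics/w1c.png

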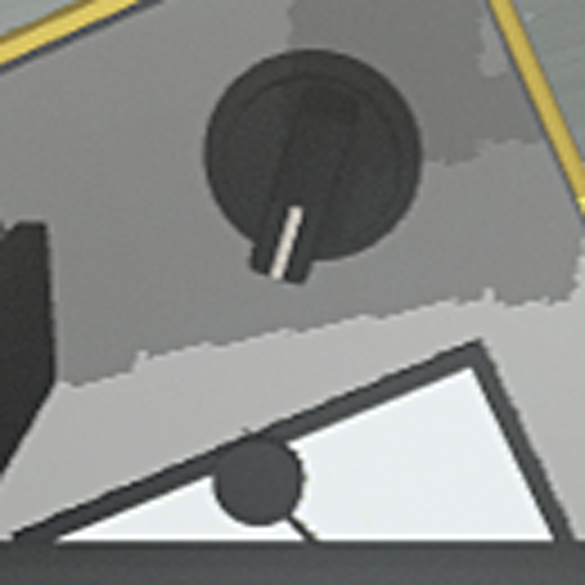

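Run:
```python
from h import *
import pickle
s,p,d=pickle.load(open("pics/w1.pkl","rb"))
f=lambda a:np.array(a,float)/4.5+[225,180]
print("skirt",ray("wrist",f([[313,154]]),.077,s))
b=ray("wrist",f([[296,210],[278,277],[328,94],[278,270],[303,283],[357,100]]),.102,s)
for i in(0,2,4):
    dd=b[i+1]-b[i]if i<4 else b[4]-b[5];print(np.arctan2(dd[1],dd[0]),np.linalg.norm(dd),(b[i]+b[i+1])/2)
piv=ray("wrist",f([[258,480],[289,514],[312,540]]),[.072]*3,s);print(piv,np.arctan2(*(piv[2]-piv[1])[1::-1]))
```

```text
skirt [[ 0.45870619 -0.07541072  0.077     ]]
-0.5554234630522714 0.015274062185670715 [ 0.46947618 -0.08239656  0.102     ]
-0.5692003458013981 0.03947220554885199 [ 0.45786109 -0.07531442  0.102     ]
-0.5745261822026909 0.04123653280548176 [ 0.46139626 -0.07059279  0.102     ]
[[ 0.53344137 -0.11297162  0.072     ]
 [ 0.54405457 -0.10857585  0.072     ]
 [ 0.5522069  -0.10534231  0.072     ]] 0.3776056990592264
```

```bash
python3 - <<'E'
from h import *
goto([.4585,-.0755,.097],-.57)
E
python3 -m creep '[[[1.2,0,-1.36,0,0,0,0],[1.2,0,-1.36,0,0,0,0],[0,0,0,0,0.143,0,0],[0,0,0,0,0.143,0,0],[0,4,0,0,0,0,-0.2],[0,4,0,0,0,0,-0.2],[0,3.5,0,0,0,0,-0.2],[0,0,0,0,0,0,-0.2]]]'
python3 - <<'E'
from h import *
goto([.4585,-.0755,.097],-.57)
E
```

```text
t 1.75 tcp [ 0.442  -0.0407  0.2464] heading -0.284 ydown [-0. -0. -1.] F [0.57 0.56 0.07] M [-0.01 -0.    0.01] op 1.002 j [-0.09  0.05  1.98 -0.    1.11 -1.38]
shift cm [ 2.56 14.93 -2.88]
turn y 0.286
t: 2.55
tcp_pos: [0.4535, -0.0695, 0.128]
tool_rot: [-1.526, 0.449, -0.436]
force: [-0.6, 0.0, 1.2]
opening: 0.402
t 2.55 tcp [ 0.4535 -0.0695  0.128 ] heading -0.565 ydown [-0.008  0.001 -1.   ] F [-0.59  0.05  1.18] M [-0.04 -0.   -0.02] op 0.402 j [-0.16  0.24  2.07  0.    0.84 -1.16]
shift cm [ 0.77  3.1  -0.23]
turn y 0.005
```

```bash
python3 -m creep '[[[0,0,0,0,0,0,-0.2],[0,0,0,0,0,0,-0.2]]]'
python3 - <<'E'
from h import *
goto([.4585,-.0755,.097],-.57)
E
```

```text
t: 2.75
tcp_pos: [0.4583, -0.0709, 0.1333]
tool_rot: [-1.525, 0.441, -0.445]
force: [0.6, -0.9, 0.5]
opening: 0.398
t 2.75 tcp [ 0.4583 -0.0709  0.1333] heading -0.565 ydown [ 0.002 -0.    -1.   ] F [ 0.6  -0.87  0.47] M [-0.02  0.05  0.05] op 0.398 j [-0.16  0.23  2.06  0.    0.85 -1.16]
shift cm [ 0.26  3.63 -0.38]
turn y 0.005
```

Settling takes about 0.3 s after a move. I'll descend, close on the bar and read.

```bash
python3 -m creep '[[[0.25,1.8,-0.4,0,0,0,-0.2],[0,1.8,0,0,0,0,-0.2],[0,0,0,0,0,0,-0.2],[0,0,0,0,0,0,-0.2],[0,0,0,0,0,0,-1],[0,0,0,0,0,0,-1],[0,0,0,0,0,0,-1],[0,0,0,0,0,0,-1]]]'
python3 - <<'E'
from h import *
goto([.4585,-.0755,.097],-.57)
E
```

```text
t: 3.55
tcp_pos: [0.458, -0.0752, 0.0963]
tool_rot: [-1.523, 0.443, -0.445]
force: [0.5, 8.3, 4.8]
opening: 0.14
t 3.55 tcp [ 0.458  -0.0752  0.0963] heading -0.567 ydown [ 0.002  0.001 -1.   ] F [0.48 8.27 4.76] M [ 1.28 -0.18  0.03] op 0.14 j [-0.17  0.3   2.09  0.    0.76 -1.17]
shift cm [ 0.06 -0.07  0.  ]
turn y 0.003
```

```bash
python3 -m creep '[[[0,0,0.05,0,-0.136,0,-1],[0,0,0,0,-0.136,0,-1],[0,0,0,0,-0.136,0,-1],[0,0,0,0,-0.136,0,-1],[0,0,0,0,-0.136,0,-1],[0,0,0,0,0,0,-1],[0,0,0,0,0,0,-1],[0,0,0,0,0,0,-1]]]'
python3 - <<'E'
from h import *
goto()
p,d=env.get_image("top");np.save("pics/t2.npy",p);cv2.imwrite("pics/t2.png",cv2.resize(p[160:260,290:440,::-1],None,fx=5,fy=5,interpolation=cv2.INTER_CUBIC))
E
```

```text
t: 4.35
tcp_pos: [0.4574, -0.0776, 0.0963]
tool_rot: [-1.572, -0.091, 0.091]
force: [-3.5, -15.1, 6.5]
opening: 0.142
t 4.35 tcp [ 0.4574 -0.0776  0.0963] heading 0.116 ydown [ 0.    -0.004 -1.   ] F [ -3.5  -15.14   6.46] M [-2.79  0.69  0.02] op 0.142 j [-0.17  0.3   2.09 -0.01  0.76 -1.85]
```

View pics/t2.png

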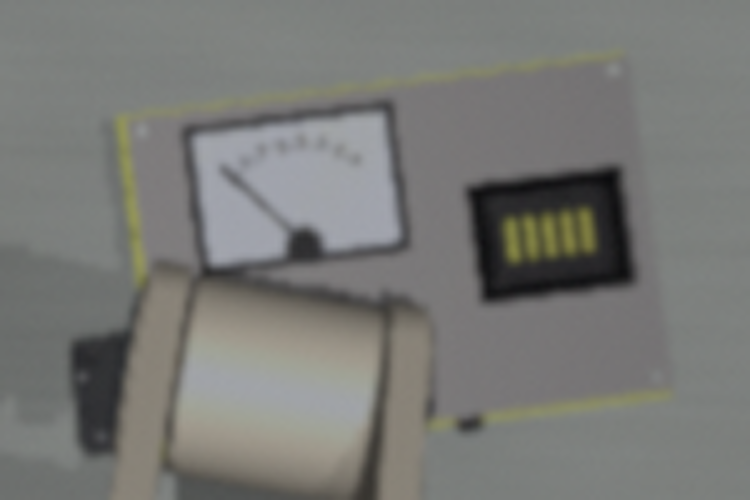

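Needle (tip about (222,167)) stands on the zero stroke. I'll release, rise, and look closely at meter and nest.

```bash
python3 -m creep '[[[0,0,0,0,0,0,0],[0,0,0,0,0,0,0],[0,0,0,0,0,0,0],[0,-4,0,0,0,0,0],[0,-5,0,0,0,0,0],[2,-5,-2.5,0,0,0,0.6],[4,-3,-3,0,0,0,1],[4,0,-3,0,0,0,1]]]'
python3 -m creep '[[[0,0,0,0,0,0,1],[0,0,0,0,0,0,1],[0,0,0,0,0,0,1]]]'
python3 - <<'E'
from h import *
import pickle
goto()
s=env.state();p,d=env.get_image("wrist");pickle.dump((s,p,d),open("pics/w2.pkl","wb"));cv2.imwrite("pics/w2.png",cv2.resize(p[:300,100:540,::-1],None,fx=1.8,fy=1.8,interpolation=cv2.INTER_CUBIC))
E
```

```text
t: 5.2
tcp_pos: [0.5594, -0.1421, 0.2585]
tool_rot: [-1.571, -0.096, 0.085]
force: [1.3, -0.2, 0.2]
opening: 0.738
t: 5.5
tcp_pos: [0.5555, -0.1408, 0.2527]
tool_rot: [-1.568, -0.088, 0.091]
force: [0.0, -0.2, 0.4]
opening: 0.989
t 5.5 tcp [ 0.5555 -0.1408  0.2527] heading 0.114 ydown [-0.002  0.001 -1.   ] F [ 0.04 -0.22  0.37] M [ 0.03 -0.02 -0.07] op 0.989 j [-0.25  0.25  1.72  0.    1.17 -1.94]
```

View pics/w2.png

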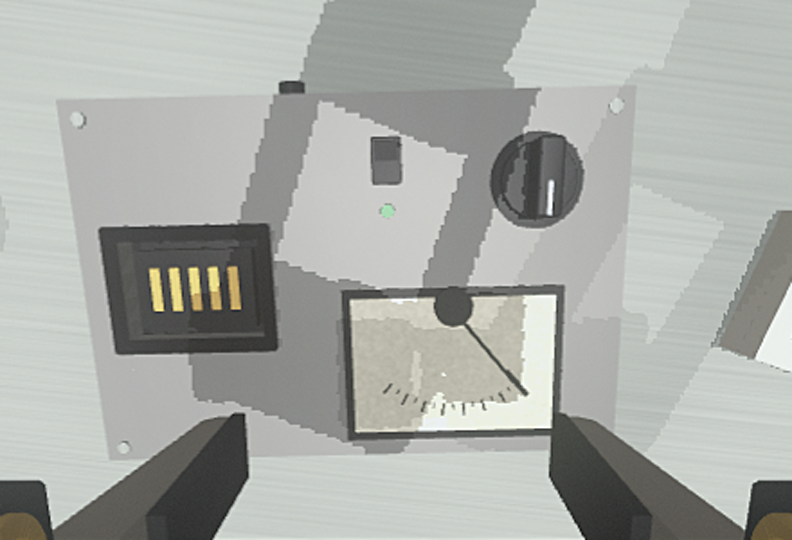

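Run:
```python
from h import *
import pickle
s,p,d=pickle.load(open("pics/w2.pkl","rb"))
f=lambda a:np.array(a,float)/1.8+[100,0]
c=ray("wrist",f([[100,228],[268,225],[276,350],[116,354]]),.075,s);print("collar",c.mean(0)[:2])
e=c[2]-c[3]+c[1]-c[0];print("yaw",np.arctan2(-e[0],e[1]),np.linalg.norm(e)/2)
b=ray("wrist",f([[150,268],[161,311],[228,266],[241,308]]),.064,s);print("strips",b.mean(0)[:2])
q=ray("wrist",f([[78,119],[616,105]]),.07,s);e=q[1]-q[0];print("screws yaw",np.arctan2(-e[0],e[1]))
m=ray("wrist",f([[454,306],[526,394],[470,327],[508,372],[527,395]]),.072,s);print("needle",[np.arctan2(*(m[i]-m[j])[1::-1]).round(3) for i,j in((1,0),(3,2),(4,3))])
for k in((.5323,.2433),(.5142,.1431)):goto([*k,.25],-.196)
# tester corners (top)
c=ray("wrist",f([[57,99],[636,86],[614,453],[108,460]]),.07,s);print("tester",c.mean(0))
```

```text
collar [ 0.54030764 -0.25687016]
yaw 0.13615594655329233 0.08985990844115423
strips [ 0.54035481 -0.25779393]
screws yaw 0.1388960871643385
needle [np.float64(0.81), np.float64(0.825), np.float64(0.815)]
t 5.55 tcp [ 0.5555 -0.1407  0.2529] heading 0.115 ydown [-0.001  0.001 -1.   ] F [-0.96 -0.5   0.93] M [ 0.02  0.04 -0.  ] op 1.002 j [-0.25  0.25  1.72  0.    1.17 -1.94]
shift cm [ 2.09  0.32 38.41]
turn y 0.311
t 5.55 tcp [ 0.5555 -0.1407  0.2529] heading 0.115 ydown [-0.001  0.001 -1.   ] F [-0.96 -0.5   0.93] M [ 0.02  0.04 -0.  ] op 1.002 j [-0.25  0.25  1.72  0.    1.17 -1.94]
shift cm [-0.86  0.31 28.66]
turn y 0.311
tester [ 0.52890817 -0.16818987  0.07      ]
```

```bash
python3 -m creep '[[[0,-0.3,4,0,0.145,0,1],[0,-0.3,4.5,0,0,0,1],[-0.5,-0.3,5,0,0,0,1],[-0.5,-0.3,5,0,0,0,1],[-0.5,-0.3,5,0,0,0,1],[-0.5,-0.3,4.5,0,0.145,0,1],[0,0,0,0,0.145,0,1],[0,0,0,0,0.145,0,1]]]'
python3 -m creep '[[[0,0,0,0,0.145,0,0.6],[0,0,0,0,0.145,0,0.6],[0,0,0,0,0.145,0,0.6],[0,0,0,0,0.145,0,0.6],[0,0,0,0,0.145,0,0.6],[0,0,0,0,0.145,0,0.6],[0,0,0,0,0.145,0,0.6],[0,0,0,0,0.145,0,0.6]]]'
python3 -m creep '[[[0,0,0,0,0.14,0,0.6],[0,0,0,0,0,0,0.6],[0,0,0,0,0,0,0.6],[0,0,0,0,0,0,0.6]]]'
python3 - <<'E'
from h import *
import pickle
goto([.5142,.1431,.25],-1.767)
s=env.state();p,d=env.get_image("wrist");pickle.dump((s,p,d),open("pics/w3.pkl","wb"));cv2.imwrite("pics/w3.png",cv2.resize(p[:300,100:540,::-1],None,fx=1.8,fy=1.8,interpolation=cv2.INTER_CUBIC))
print("orange",ray("top",[[262,262]],.09))
E
```

```text
t: 6.35
tcp_pos: [0.5383, 0.1385, 0.2714]
tool_rot: [-1.54, 0.364, -0.364]
force: [1.1, 0.3, -0.2]
opening: 0.998
t: 7.15
tcp_pos: [0.5385, 0.1368, 0.2713]
tool_rot: [-1.182, 1.251, -1.25]
force: [0.1, 0.3, -0.4]
opening: 0.801
t: 7.55
tcp_pos: [0.5393, 0.1367, 0.2713]
tool_rot: [-1.115, 1.346, -1.346]
force: [0.5, 0.3, 0.6]
opening: 0.798
t 7.55 tcp [0.5393 0.1367 0.2713] heading -1.758 ydown [-0.  0. -1.] F [0.53 0.31 0.63] M [-0.07  0.07 -0.01] op 0.798 j [0.25 0.21 1.74 0.   1.19 0.43]
shift cm [-0.16  2.13 -2.59]
turn y 0.009
orange [[0.37440728 0.14169635 0.09      ]]
```

View pics/w3.png

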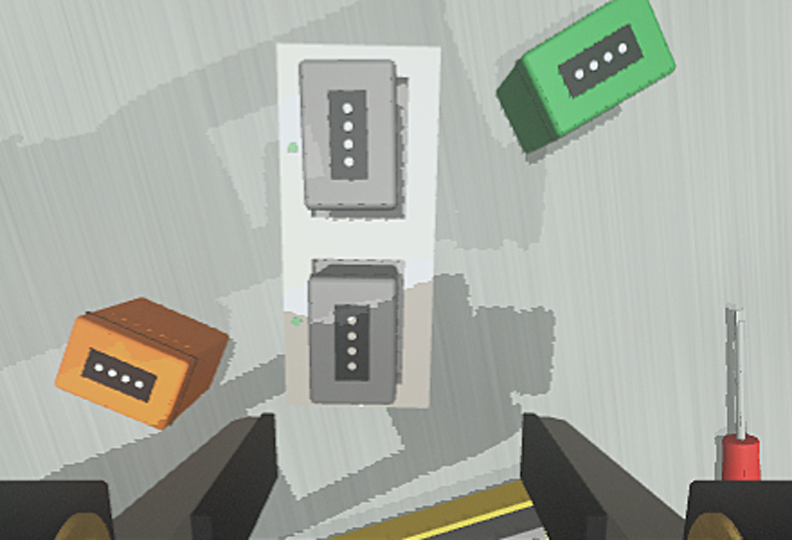

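The wrist view shows both packs: the far one's top centre is near (349,134) and the near one's near (352,341). Orange and green look-alikes stand to either side.

Run:
```python
from h import *
import pickle
s,p,d=pickle.load(open("pics/w3.pkl","rb"))
f=lambda a:np.array(a,float)/1.8+[100,0]
A=ray("wrist",f([[300,60],[395,60],[397,206],[304,208]]),.118,s);B=ray("wrist",f([[308,278],[395,276],[395,403],[311,403]]),.118,s)
for P in(A,B):print(P.mean(0),"edges",np.linalg.norm(P[1]-P[0]),np.linalg.norm(P[2]-P[1]))
Q=ray("wrist",f([[348,108],[349,161],[352,320],[352,366]]),.118,s);print(Q)
e=Q[0]-Q[3];print("yaw",np.arctan2(-e[0],e[1]))
C=ray("wrist",f([[277,43],[440,46],[428,408],[287,405]]),.045,s);e=C[0]-C[3]+C[1]-C[2];print("charger",C.mean(0),np.arctan2(-e[0],e[1]))
goto([*B.mean(0)[:2],.097],-1.77);goto([*A.mean(0)[:2],.097],-1.77)
```

```text
[0.53475787 0.2434746  0.118     ] edges 0.04415603175707525 0.06557646456090355
[0.51569446 0.14477008 0.118     ] edges 0.04398267520993694 0.06711633810327805
[[0.53680453 0.25557646 0.118     ]
 [0.5323597  0.23217911 0.118     ]
 [0.51787933 0.15589243 0.118     ]
 [0.5128921  0.13203759 0.118     ]]
yaw -0.19119761015553272
charger [0.52405373 0.19391556 0.045     ] -0.20666687683465712
t 7.6 tcp [0.5394 0.1366 0.2713] heading -1.759 ydown [-0.  0. -1.] F [-0.26  0.27  1.17] M [-0.05  0.08  0.01] op 0.8 j [0.25 0.21 1.74 0.   1.19 0.43]
shift cm [-0.35 17.43 -2.48]
turn y 0.011
t 7.6 tcp [0.5394 0.1366 0.2713] heading -1.759 ydown [-0.  0. -1.] F [-0.26  0.27  1.17] M [-0.05  0.08  0.01] op 0.8 j [0.25 0.21 1.74 0.   1.19 0.43]
shift cm [-10.41  17.43  -2.46]
turn y 0.011
```

```bash
python3 -m creep '[[[-0.3,3,-2.5,0,0.01,0,0.6],[0,5,0,0,0,0,0.6],[0,4.5,0,0,0,0,0.6],[0,3,0,0,0,0,0.6],[0,2.1,0,0,0,0,0.6],[0,0,0,0,0,0,0.6],[0,0,0,0,0,0,0.6],[0,0,0,0,0,0,0.6]]]'
python3 - <<'E'
from h import *
goto([.5157,.1445,.094],-1.768)
E
python3 -m creep '[[[0,0,0,0,0,0,-1],[0,0,0,0,0,0,-1],[0,0,0,0,0,0,-1],[0,0,0,0,0,0,-1]]]'
python3 - <<'E'
from h import *
goto([.5157,.1445,.094],-1.768)
E
```

```text
t: 8.4
tcp_pos: [0.5168, 0.1446, 0.0967]
tool_rot: [-1.105, 1.354, -1.356]
force: [0.5, 0.4, -0.9]
opening: 0.798
t 8.4 tcp [0.5168 0.1446 0.0967] heading -1.771 ydown [ 0.002  0.001 -1.   ] F [ 0.45  0.41 -0.9 ] M [-0.08  0.07 -0.01] op 0.798 j [ 0.27  0.39  1.94 -0.    0.82  0.47]
shift cm [ 0.03  0.27 -0.1 ]
turn y -0.003
t: 8.8
tcp_pos: [0.516, 0.1444, 0.0957]
tool_rot: [-1.107, 1.355, -1.356]
force: [-0.4, -0.5, 4.3]
opening: 0.499
t 8.8 tcp [0.516  0.1444 0.0957] heading -1.772 ydown [ 0.001  0.    -1.   ] F [-0.37 -0.5   4.34] M [-0.08  0.29 -0.05] op 0.499 j [0.27 0.39 1.94 0.   0.81 0.47]
shift cm [-0.01  0.17 -0.03]
turn y -0.004
```

```bash
python3 -m creep '[[[0,-1,0,0,0,0,-1],[0,-2,0,0,0,0,-1],[0,-2,0,0,0,0,-1],[0,0,0,0,0,0,-1],[0,0,0,0,0,0,-1],[0,0,0,0,0,0,-1],[0,0,0,0,0,0,-1]]]'
for i in 1 2 3 4 5 6; do python3 -m creep '[[[0,0,0,0,0,0,-1]]]' | grep force; done
python3 - <<'E'
from h import *
goto()
E
```

```text
t: 9.5
tcp_pos: [0.515, 0.1441, 0.1443]
tool_rot: [-1.109, 1.357, -1.355]
force: [-0.3, 0.4, -2.6]
opening: 0.496
force: [0.3, 1.0, -3.0]
force: [-0.7, -0.6, -2.6]
force: [-0.3, -0.3, -1.8]
force: [-0.4, 0.0, -2.7]
force: [0.2, 0.3, -2.5]
force: [-0.1, -0.3, -2.4]
t 10.1 tcp [0.5158 0.1443 0.1453] heading -1.772 ydown [ 0.  0. -1.] F [-0.1  -0.35 -2.37] M [-0.08  0.1  -0.03] op 0.497 j [ 0.27  0.32  1.9  -0.    0.92  0.47]
```

Mean is about 2.5 N, the light one. I'll put it back and weigh the other.

```bash
python3 -m creep '[[[0,2,0,0,0,0,-1],[0,1.5,0,0,0,0,-1],[0,0.7,0,0,0,0,-1],[0,0.7,0,0,0,0,-1],[0,0,0,0,0,0,-1],[0,0,0,0,0,0,-1],[0,0,0,0,0,0,-1]]]'
python3 - <<'E'
from h import *
goto()
E
```

```text
t: 10.8
tcp_pos: [0.5159, 0.1444, 0.0966]
tool_rot: [-1.107, 1.355, -1.356]
force: [-0.4, -0.2, -2.6]
opening: 0.497
t 10.8 tcp [0.5159 0.1444 0.0966] heading -1.772 ydown [ 0.  0. -1.] F [-0.38 -0.18 -2.64] M [-0.07  0.09 -0.04] op 0.497 j [0.27 0.39 1.94 0.   0.82 0.47]
```

```bash
python3 -m creep '[[[0,0.12,0,0,0,0,-1],[0,0,0,0,0,0,-1],[0,0,0,0,0,0,0.6],[0,0,0,0,0,0,0.6],[0,0,0,0,0,0,0.6],[0,0,0,0,0,0,0.6],[0,-3,0,0,0,0,0.6],[0,-4,0,0,0,0,0.6]]]'
python3 -m creep '[[[0,-3,0,0,0,0,0.6],[-2.5,0,0,0,0,0,0.6],[-4,0,0,0,0,0,0.6],[-3.5,0,0,0,0,0,0.6],[0,0,0,0,0,0,0.6],[0,0,0,0,0,0,0.6],[0,0,0,0,0,0,0.6]]]'
python3 - <<'E'
from h import *
goto([.5347,.2435,.0955],-1.768)
E
```

```text
t: 11.6
tcp_pos: [0.5142, 0.1439, 0.1641]
tool_rot: [-1.112, 1.358, -1.355]
force: [0.0, -0.0, 0.2]
opening: 0.799
t: 12.3
tcp_pos: [0.5352, 0.2414, 0.1948]
tool_rot: [-1.108, 1.356, -1.356]
force: [-0.2, -0.3, 0.1]
opening: 0.799
t 12.3 tcp [0.5352 0.2414 0.1948] heading -1.772 ydown [-0.001 -0.001 -1.   ] F [-0.22 -0.31  0.1 ] M [-0.08  0.09  0.03] op 0.799 j [ 0.42  0.33  1.75 -0.    1.06  0.62]
shift cm [-0.2   9.93 -0.09]
turn y -0.004
```

```bash
python3 -m creep '[[[-0.2,3.5,-0.1,0,0,0,0.6],[0,3.5,0,0,0,0,0.6],[0,2.0,0,0,0,0,0.6],[0,0.9,0,0,0,0,0.6],[0,0,0,0,0,0,0.6],[0,0,0,0,0,0,0.6]]]'
python3 -m creep '[[[0,0,0,0,0,0,-1],[0,0,0,0,0,0,-1],[0,0,0,0,0,0,-1],[0,0,0,0,0,0,-1]]]'
python3 - <<'E'
from h import *
goto([.5347,.2435,.0955],-1.768)
E
python3 -m creep '[[[0,-1,0,0,0,0,-1],[0,-2,0,0,0,0,-1],[0,-2,0,0,0,0,-1],[0,0,0,0,0,0,-1],[0,0,0,0,0,0,-1],[0,0,0,0,0,0,-1],[0,0,0,0,0,0,-1]]]'
for i in 1 2 3 4 5 6; do python3 -m creep '[[[0,0,0,0,0,0,-1]]]' | grep force; done
python3 - <<'E'
from h import *
goto([.5402,-.2573,.2],-1.433)
E
```

```text
t: 12.9
tcp_pos: [0.5357, 0.2442, 0.097]
tool_rot: [-1.106, 1.356, -1.356]
force: [-0.2, 0.2, 0.7]
opening: 0.801
t: 13.3
tcp_pos: [0.5353, 0.2446, 0.0966]
tool_rot: [-1.107, 1.355, -1.356]
force: [0.1, -0.4, 3.1]
opening: 0.497
t 13.3 tcp [0.5353 0.2446 0.0966] heading -1.772 ydown [ 0.001  0.    -1.   ] F [ 0.14 -0.39  3.09] M [-0.22  0.13 -0.07] op 0.497 j [0.43 0.46 1.82 0.   0.86 0.63]
shift cm [ 0.12  0.11 -0.04]
turn y -0.004
t: 14.0
tcp_pos: [0.5344, 0.2441, 0.1449]
tool_rot: [-1.109, 1.357, -1.356]
force: [0.2, -1.1, -4.8]
opening: 0.502
force: [0.5, 1.0, -5.3]
force: [-0.3, -0.1, -4.6]
force: [-0.1, 0.7, -4.2]
force: [-1.3, -1.2, -4.4]
force: [-0.0, -0.1, -5.2]
force: [-0.4, -0.7, -3.1]
t 14.6 tcp [0.5351 0.2444 0.1461] heading -1.772 ydown [ 0. -0. -1.] F [-0.36 -0.71 -3.11] M [-0.07  0.09 -0.01] op 0.5 j [ 0.43  0.39  1.79 -0.    0.96  0.63]
shift cm [49.06 -5.39 10.52]
turn y -0.339
```

Mean is about 4.5 N, so this is the heavy pack. I'll carry it to the nest.

```bash
python3 -m creep '[[[0,-4,0,0,0,0,-1],[0,-4,0,0,0,0,-1],[3,0,0.6,0,0,0,-1],[4.1,0,0.9,0,0,0,-1],[4.1,0,0.9,0,0,0,-1],[4.1,0,0.9,0,0,0,-1],[4.1,0,0.9,0,0,0,-1],[4.1,0,0.9,0,0,0,-1]]]'
python3 -m creep '[[[4.1,0,0.9,0,0,0,-1],[4.1,0,0.9,0,0,0,-1],[4.1,0,0.9,0,0,0,-1],[4.1,0,0.9,0,0,0,-1],[4.1,0,0.9,0,0,0,-1],[3.0,0,0.6,0,-0.113,0,-1],[0,0,0,0,-0.113,0,-1],[0,0,0,0,-0.113,0,-1]]]'
python3 -m creep '[[[0,0,0,0,0,0,-1],[0,0,0,0,0,0,-1],[0,0,0,0,0,0,-1]]]'
python3 - <<'E'
from h import *
goto([.5402,-.2573,.16],-1.433)
E
```

```text
t: 15.4
tcp_pos: [0.5379, 0.0024, 0.2263]
tool_rot: [-1.107, 1.355, -1.356]
force: [-0.2, 0.1, -5.4]
opening: 0.5
t: 16.2
tcp_pos: [0.5408, -0.2377, 0.2259]
tool_rot: [-1.272, 1.105, -1.105]
force: [-0.6, 1.1, -4.5]
opening: 0.501
t: 16.5
tcp_pos: [0.5412, -0.2362, 0.2261]
tool_rot: [-1.27, 1.108, -1.109]
force: [0.5, 0.2, -4.2]
opening: 0.499
t 16.5 tcp [ 0.5412 -0.2362  0.2261] heading -1.435 ydown [ 0. -0. -1.] F [ 0.52  0.22 -4.17] M [-0.08  0.07 -0.04] op 0.499 j [-0.41  0.31  1.71  0.    1.12 -0.55]
shift cm [ 2.08  6.61 -0.39]
turn y -0.002
```

```bash
python3 -m creep '[[[2.1,2,-0.4,0,0,0,-1],[0,3,0,0,0,0,-1],[0,1.6,0,0,0,0,-1],[0,0,0,0,0,0,-1],[0,0,0,0,0,0,-1],[0,0,0,0,0,0,-1]]]'
python3 - <<'E'
from h import *
import pickle
goto([.5402,-.2573,.14],-1.433)
s=env.state();p,d=env.get_image("wrist");pickle.dump((s,p,d),open("pics/w4.pkl","wb"));cv2.imwrite("pics/w4.png",p[:,:,::-1])
E
```

```text
t: 17.1
tcp_pos: [0.541, -0.258, 0.1614]
tool_rot: [-1.271, 1.105, -1.109]
force: [0.8, -0.2, -4.3]
opening: 0.502
t 17.1 tcp [ 0.541  -0.258   0.1614] heading -1.433 ydown [ 0.002 -0.001 -1.   ] F [ 0.75 -0.21 -4.31] M [-0.12  0.01 -0.  ] op 0.502 j [-0.45  0.39  1.75 -0.    1.   -0.59]
shift cm [-0.08  2.14 -0.08]
turn y 0.0
```

View pics/w4.png

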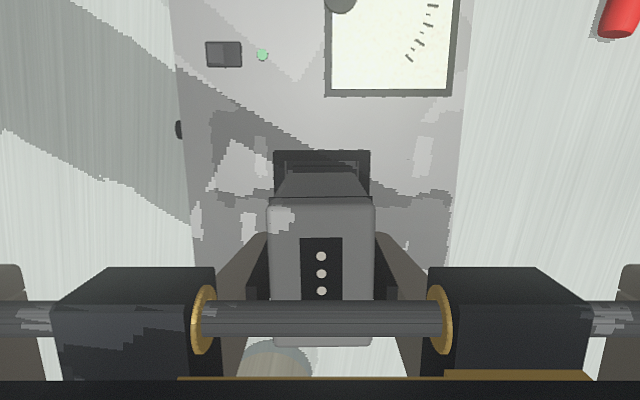

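The pack is centred on the collar sideways (both near column 321). I'll lower it.

```bash
python3 -m creep '[[[-0.08,1,-0.08,0,0,0,-1],[0,1,0,0,0,0,-1],[0,0.4,0,0,0,0,-1],[0,0,0,0,0,0,-1],[0,0,0,0,0,0,-1]]]'
python3 -m creep '[[[0,0.3,0,0,0,0,-1],[0,0,0,0,0,0,-1],[0,0,0,0,0,0,-1]]]'
python3 - <<'E'
from h import *
goto([.5402,-.2573,.125],-1.433)
E
```

```text
t: 17.65
tcp_pos: [0.5392, -0.2571, 0.1359]
tool_rot: [-1.271, 1.107, -1.107]
force: [-0.8, 0.0, -3.6]
opening: 0.501
t: 17.95
tcp_pos: [0.5393, -0.2571, 0.1331]
tool_rot: [-1.271, 1.107, -1.107]
force: [0.9, 0.3, -4.4]
opening: 0.502
t 17.95 tcp [ 0.5393 -0.2571  0.1331] heading -1.433 ydown [ 0. -0. -1.] F [ 0.94  0.26 -4.37] M [-0.09  0.05  0.01] op 0.502 j [-0.45  0.42  1.78 -0.    0.94 -0.59]
shift cm [0.03 0.81 0.09]
turn y 0.0
```

Still free with no side force; on down.

```bash
for i in 1 2; do python3 -m creep '[[[0,0.2,0,0,0,0,-1],[0,0,0,0,0,0,-1],[0,0,0,0,0,0,-1]]]' | egrep 'tcp|force'; done
python3 -m creep '[[[0,0.2,0,0,0,0,-1],[0,0,0,0,0,0,-1],[0,0,0,0,0,0,-1]]]'
```

```text
tcp_pos: [0.5394, -0.2573, 0.1314]
force: [-0.7, -0.5, -0.1]
tcp_pos: [0.5395, -0.2572, 0.1294]
force: [-0.2, 0.4, 2.7]
t: 18.85
tcp_pos: [0.5394, -0.2573, 0.1273]
tool_rot: [-1.271, 1.107, -1.107]
force: [-1.1, 0.4, 5.3]
opening: 0.498
```

```bash
python3 -m creep '[[[0,0.2,0,0,0,0,-1],[0,0,0,0,0,0,-1],[0,0,0,0,0,0,-1]]]' | egrep 'tcp|force'
python3 -m creep '[[[0,0.1,0,0,0,0,-1],[0,0,0,0,0,0,-1],[0,0,0,0,0,0,-1]]]'
python3 - <<'E'
from h import *
goto()
p,d=env.get_image("top");a=cv2.resize(p[165:260,200:435,::-1],None,fx=3.3,fy=3.3,interpolation=cv2.INTER_CUBIC)
p,d=env.get_image("scene");b=p[40:290,100:580,::-1];b=cv2.resize(b,(a.shape[1],270))
cv2.imwrite("pics/f.png",np.vstack([a,b]))
E
```

```text
tcp_pos: [0.5395, -0.2573, 0.1255]
force: [-2.0, 0.5, 7.2]
t: 19.45
tcp_pos: [0.5395, -0.2573, 0.1246]
tool_rot: [-1.271, 1.106, -1.108]
force: [-0.8, 1.2, 7.9]
opening: 0.496
t 19.45 tcp [ 0.5395 -0.2573  0.1246] heading -1.433 ydown [ 0.001 -0.    -1.   ] F [-0.8   1.21  7.89] M [0.08 0.47 0.  ] op 0.496 j [-0.45  0.43  1.78 -0.    0.93 -0.59]
```

View pics/f.png

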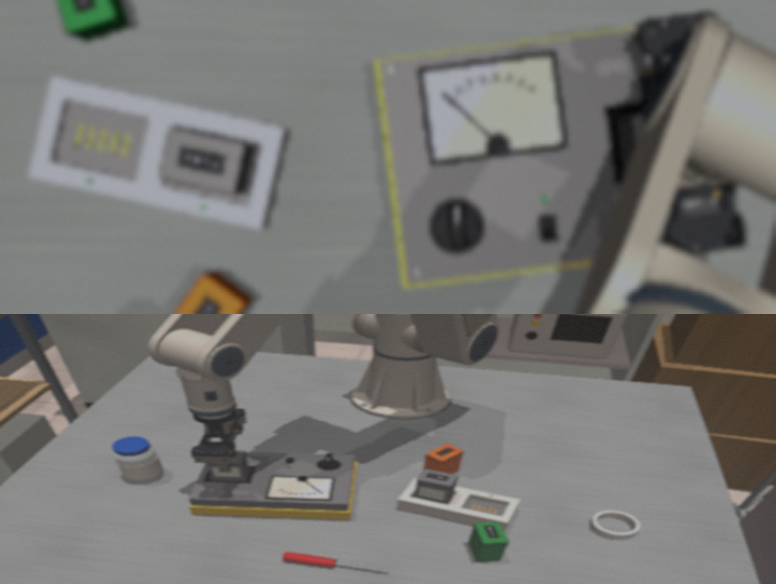

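Contact load is about 7.9 + 4.6 = 12.5 N (about 7.5 mm sunk). The needle is on zero, the light pack stands in its bay, and the bystanders haven't moved. One last hold check before handing in.

```bash
python3 -m creep '[[[0,0,0,0,0,0,-1],[0,0,0,0,0,0,-1],[0,0,0,0,0,0,-1],[0,0,0,0,0,0,-1],[0,0,0,0,0,0,-1]]]'
python3 - <<'E'
from plant import env
print(env.state()['force'],env.sign_off())
E
```

```text
t: 20.05
tcp_pos: [0.5395, -0.2573, 0.1247]
tool_rot: [-1.271, 1.106, -1.107]
force: [-2.8, 0.5, 7.6]
opening: 0.496
the job is handed in; nothing more can be done
[-2.76353309  0.50896384  7.55290835] None
```

The job is done and handed in at about 20 s of the 72 s allowed; no verdict was reported.

- **Knob:** I turned it about 0.68 rad anticlockwise. A close wrist view afterwards showed the needle along the thick zero stroke, at 0.81 rad against the stroke's 0.815 to 0.825. The last top view agrees.
- **Weighing:** The pack in the -y bay weighed about 2.5 N and went back upright in that bay. The pack in the +y bay weighed about 4.6 N, so it was the heavier.
- **Pressing:** The heavier pack stands in the nest, still gripped and pressed down. The wrist reads about 7.6 N upward. Adding the pack's weight gives about 12 N on the contacts, or roughly 7 to 7.5 mm of travel. I worked that out from the force and height readings, as the contacts were hidden from view.
- **Last pictures:** The light pack was upright in its bay. The screwdriver, tape, wipes and the green and orange look-alikes appeared unmoved. I compared them by eye only.

No check failed. Side forces reached about 15 N at the wrist while turning the knob and were at most about 3 N at the end.

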